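# Vent the packet seal tester and hold its sprung lid at the mark

### The arm

A 6-joint arm with a two-finger parallel gripper is mounted at the origin on the work surface. World frame = base frame: x ahead of the robot, y to its left, z up, the work surface at z = 0. Lengths are in mm, angles in rad, forces in N, time in s.
With the tool pointing down it reaches from about 200 to 875 mm from the base axis. Payload 3.4 kg.
Tool frame: the origin (TCP) lies midway between the tips of the shut fingers; the grasp point (between the pads) lies 19 mm behind it; z points along the fingers, y is the direction in which the jaws open and shut (so a half turn about z gives the same grasp; the last joint's range is limited). The gripper opens to 94 mm and grips with 3 to 60 N. Pads are 16 mm wide; open, the fingers measure 119 mm over their backs; the gripper's body (75 mm by 177 mm) begins 78 mm behind the grasp point.
Start: joints at [1.004, 0.276, 1.505, -0, 1.361, -0.121], TCP at [247.952, 518.834, 168.693] pointing down, gripper open.
Joint ranges: [-2.89, 2.89], [-0.75, 2.08], [0.22, 2.7], [-1.18, 4.32], [0.11, 2.71], [-2.7, 2.7]. Speed limits (rad/s): [2.57, 2.57, 3.14, 3.14, 3.14, 3.14].

### API

Orientations are given as a 3x3 rotation matrix whose columns are the frame's x, y, z axes.
In Python, from station import ctrl gives the robot as it stands.
- The arm moves only by the tool send_rows, never from a script. Its argument "deltas" is a list of rows, each an object with "angular": the turn, a rotation vector about the tool's x, y, z in units of 2 rad (1.0 is 2 rad), a list of three; "xyz": the shift along the tool's x, y, z in units of 500 mm (1.0 is 500 mm), a list of three; "hand": the closure, from -1 (fully open) to 1 (shut). In form: [{"angular": [wx, wy, wz], "xyz": [tx, ty, tz], "hand": hand}, ...]. A call has exactly 8 rows; each row is the pose to reach, as a shift and turn from the pose commanded when the call began, along the tool's axes at that moment; what a row does not reach only later rows make up. A row lasts 1/12 s, in which the tool goes at most 41.7 mm and 7.16 degrees, less where a joint would pass 70% of its speed; a pose out of reach is approached as far as the arm can. A call with a number of a shift or a turn outside -1 to 1 is refused whole. A call with a gripper value outside its range is refused whole. The fingers move at their own pace and stop on an object; the grip force is fixed at half the most. Time passes only in rows, so rows that repeat a pose let the fingers close, or fill a call up. It gives the time, the measured TCP pose, the force and the opening at its end, in the units of the state.
- ctrl.get_state(): the state, without advancing time (a new reading comes with each control period).
- ctrl.snapshot(name): name is "side" or "top" or "wrist"; returns a dict with "img" (420x560x3 uint8, red, green, blue), "range_z" (420x560 float32, mm along the optical axis (not along the pixel's ray), 0 where there is no reading), "fx", "fy", "cx", "cy" (pixels), "world_from_camera" (4x4, takes a point from camera to world coordinates). Camera axes: x right, y down, z forward; pixel columns grow to the right and rows downward; lengths in mm; the calibration is good to about 2 mm. A picture is of the moment at which its call begins.
- ctrl.finish_job(): hands the job in, once; it reports no verdict.
The state is a dict: "clock": time; "joints": joint angles; "qd": joint speeds; "joint_torque": joint torques, N m; "position": TCP position; "ee_rot": TCP orientation; "wrist_force": force on the tool from outside, world axes, zero at the start; "ft_torque": the same for the moment, N m; "grip_width": finger opening in mm.
Only numpy, scipy, OpenCV 4.12 (cv2) and the standard library are available. Lean on these libraries where they do the work, as an engineer would, in place of code of your own. Each camera call takes 0.05 s, during which the arm holds its last target.

### The job

The packet seal tester has finished a vacuum run: with the lid still shut, press its vent plunger all the way down to the stop and let it spring back up. Then lift the sprung lid until its side pointer lines up with the clip on the curved rail, and hold it still there with the gripper so that a colleague can reach in: finish while holding the lid, do not let go. Leave the clip where it is set and do not disturb the glove carton, the bottle or the tape roll.

Things in the scene. Friction and masses are not known exactly. Their poses are not given: they have to be found in the camera images.
- tester: The tester: white open-topped box (220 x 220 mm, 93 mm tall) with a grey console (220 wide, 85 deep, 60 tall) along its operator's side (-y), fixed to the table. Origin: centre of the box's underside. x along the hinge, towards the curved rail; y from operator's side to hinge side; z up. Place varies by 10 to 20 cm, yaw by 20 degrees either way; at yaw 0 its axes are the world's.
- tester_hinge (a point): A point on the lid's hinge axis, half-way along it, on the fixed housing; in the tester's frame 110 mm along +y from the box's centre and 95 mm above the work surface. Its axes are the tester's; the hinge axis runs along x.
- lid (a joint): Angle of the lid in rad: 0 shut (level), grows as the free edge rises, stop at 1.25. A spring hinge (about 0.5 N m when shut, growing by 0.8 N m per rad) and the lid's weight (0.3 to 0.5 kg) pull it shut, so about 5 to 8 N upward at the handle is needed, and it falls shut when released.
- lid_handle (a point): Centre of the lid's handle: round steel bar, 12 mm thick, 110 mm long between two posts, parallel to the hinge, its centre line 45 mm above the aluminium lid (220 x 220 x 10 mm, clear window). In the lid's frame 185 mm from the hinge axis towards the free edge (-y) and 56 mm above the axis (+z). Axes move with the lid; shut, they are the tester's: x along the bar, z up from the lid.
- lid_pointer (a point): Free tip of the pointer, a dark steel strip 8 mm thick along the lid's side beside the curved rail, pointing straight out from the hinge axis; the tip is 210 mm from the axis. Axes move with the lid, -y runs along the pointer from the hinge.
- mark (a joint): Angle in rad of the set clip on the curved rail about the hinge axis, measured as the lid's angle is (the pointer lines up with the clip when both angles are the same). It is set somewhere between 0.45 and 0.85 and is stiff; it does not stop the lid.
- mark_clip (a point): Centre of the clip: a small black block, 20 x 26 x 10 mm, with a light centre stripe, on the curved steel rod rail beside the lid, 180 mm from the hinge axis. Its -y axis points straight out from the hinge axis.
- plunger (a joint): How far the vent plunger is pushed down, in m: 0 up, 0.014 at its stop. Its spring needs about 3 N to start and 9 N at the stop; it springs back when released.
- plunger_top (a point): Centre of the top of the plunger's round black mushroom head (32 mm across), on a thin stem in a steel collar on the console, top 110 mm above the work surface when up. It lies in the tester's frame 55 mm along +x and 265 mm along -y from the hinge point.
- glove_box: Bystander: blue carton of gloves, 120 x 220 x 70 mm, loose on the table on the hinge side. Origin at the centre of its underside.
- spray: Bystander: white capped bottle, 60 mm across, 150 mm tall, loose on the operator's side. Origin at the centre of its underside.
- tape_roll: Bystander: roll of clear tape lying flat, 90 mm across, 24 mm tall, on the operator's side. Origin at the centre of its underside.

How it is judged:
By the outcome, as a careful person would: the job done as asked, in the order asked, and still so for the second after the job is handed in, while the arm keeps its last pose, push and grip.
It also fails if it takes over 51 s, if anything falls off the work surface, if the arm or the gripper's body presses on something with over 40 N, if the wrist force passes 120 N, or if a joint passes its speed limit or range.

## Working session

There is one attempt and no reset: what is moved stays moved. The work goes in short steps, Python scripts to look and compute and a tool call to move; the robot and the scene stay as the last step left them, time stands still between calls to the robot, and variables do not carry over. Pictures are saved under pics/ and viewed, and the job is handed in when it is done.

Besides the shell and the picture viewer there is one more tool, called after "Request:" by a JSON object that holds its "name" and its "arguments". send_rows: Moves the arm, as the interface text tells. Shifts and turns lie within -1 to 1; 1 stands for 500 mm of shift or 2 rad of turn. Its arguments: {"type":"object","properties":{"deltas":{"type":"array","items":{"type":"object","properties":{"angular":{"type":"array","items":{"type":"number","minimum":-1,"maximum":1}},"xyz":{"type":"array","items":{"type":"number","minimum":-1,"maximum":1}},"hand":{"type":"number"}}}}},"required":["deltas"]}

```bash
ls; mkdir -p pics; python3 - <<'E'
from station import ctrl
import cv2,numpy as np
s=ctrl.get_state()
for k,v in s.items(): print(k,np.round(v,3).tolist())
for n in ["side","top","wrist"]:
    d=ctrl.snapshot(n)
    cv2.imwrite(f"pics/{n}0.png",d["img"][:,:,::-1]); np.savez(f"/tmp/{n}0.npz",**d)
    print(n,d["fx"],d["cx"],d["cy"],np.round(d["world_from_camera"],3).tolist())
E
```

```text
pics
clock 0.0
joints [1.004, 0.277, 1.506, -0.0, 1.361, -0.121]
qd [0.002, -0.001, 0.001, 0.001, -0.001, -0.0]
joint_torque [-0.0, -40.458, -23.723, 0.07, 0.035, -0.0]
position [247.619, 518.27, 167.839]
ee_rot [[-0.902, 0.431, -0.001], [0.431, 0.902, -0.001], [0.0, -0.002, -1.0]]
wrist_force [0.441, 0.907, 0.005]
ft_torque [-0.01, 0.051, 0.059]
grip_width 93.9
side 454.49102525222287 281.337154727179 214.59955629191452 [[0.95, -0.235, 0.208, 310.478], [-0.314, -0.701, 0.64, -615.16], [-0.005, -0.673, -0.74, 919.029], [0.0, 0.0, 0.0, 1.0]]
top 443.1219401865744 272.70221807110363 202.9333268185234 [[0.085, -0.976, 0.201, 292.318], [-0.996, -0.083, 0.017, 62.321], [-0.0, -0.201, -0.98, 1224.545], [0.0, 0.0, 0.0, 1.0]]
wrist 335.8496591043863 278.3303449228732 212.26816352395073 [[0.431, 0.871, 0.237, 179.54], [0.902, -0.415, -0.114, 551.271], [-0.001, 0.263, -0.965, 383.495], [0.0, 0.0, 0.0, 1.0]]
```

View pics/side0.png

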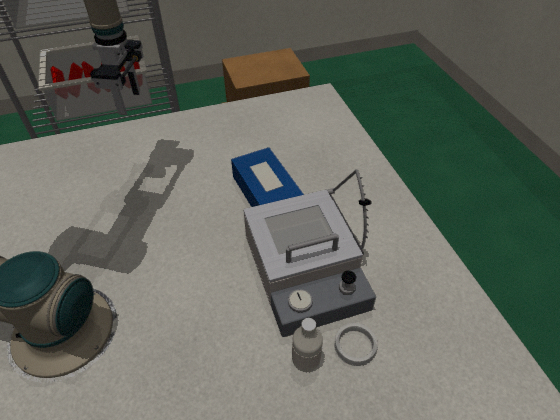

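View pics/top0.png

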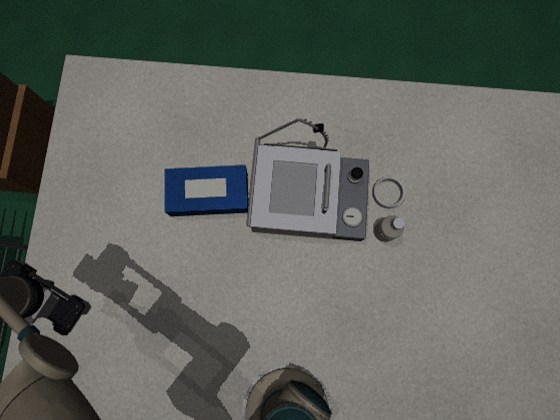

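View pics/wrist0.png

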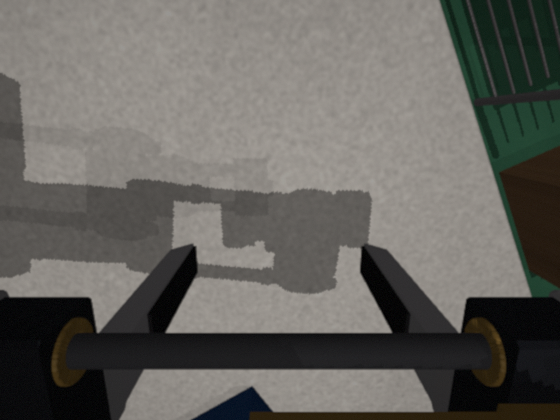

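The side view shows the tester with its plunger at about (348,277), the handle at (312,248), and the clip at (365,202). In the top view the plunger is at (357,173), the handle at (326,188) and the clip at (319,128). I'll zoom in and measure.

```bash
cat > h.py <<'E'
import numpy as np,cv2
def load(n): return dict(np.load(f"/tmp/{n}.npz"))
def ray(d,u,v):
    T=d["world_from_camera"]; r=T[:3,:3]@np.array([(u-d["cx"])/d["fx"],(v-d["cy"])/d["fy"],1.]); return T[:3,3],r
def plane(d,u,v,z):
    o,r=ray(d,u,v); return o+r*(z-o[2])/r[2]
def dep(d,u,v):
    o,r=ray(d,u,v); return o+r*float(d["range_z"][int(round(v)),int(round(u))])
def tri(d1,p1,d2,p2):
    o1,r1=ray(d1,*p1);o2,r2=ray(d2,*p2)
    A=np.stack([r1,-r2],1);t=np.linalg.lstsq(A,o2-o1,rcond=None)[0]
    a=o1+r1*t[0];b=o2+r2*t[1];return (a+b)/2,np.linalg.norm(a-b)
def proj(d,p):
    T=d["world_from_camera"];c=T[:3,:3].T@(np.array(p)-T[:3,3]);return np.array([d["fx"]*c[0]/c[2]+d["cx"],d["fy"]*c[1]/c[2]+d["cy"]])
E
python3 - <<'E'
from h import *
for n,(x0,y0,w,h) in {"side0":(235,160,150,180),"top0":(240,110,140,140)}.items():
    d=load(n); im=d["img"][:,:,::-1]
    c=cv2.resize(im[y0:y0+h,x0:x0+w],None,fx=4 if n=="top0" else 3.3,fy=4 if n=="top0" else 3.3,interpolation=cv2.INTER_NEAREST)
    c=np.clip(c.astype(float)*1.5,0,255).astype(np.uint8); cv2.imwrite(f"pics/{n}_z.png",c)
    g=im.max(2); m=(g<40).astype(np.uint8)
    N,l,st,ce=cv2.connectedComponentsWithStats(m)
    for i in range(1,N):
        x,y,ww,hh,a=st[i]
        if x0<=x<x0+w and y0<=y<y0+h and a>6: 
            u,v=ce[i]; print(n,st[i],ce[i].round(1),dep(d,u,v).round(1))
E
```

```text
side0 [359 199  12   7  56] [364.4 202.2] [692.9 -21.5 207. ]
side0 [249 202   5   3   7] [251.4 203. ] [499.6 233.   16.6]
side0 [342 271  14  14 151] [348.2 277. ] [ 616.4 -132.3  111.3]
side0 [271 298  30  39 219] [284.3 323.7] [ 461.  -166.7   58.5]
side0 [313 299  61  28 543] [343.8 312.5] [ 598.8 -168.1   31.9]
top0 [313 124  12  12  71] [318.7 128.3] [695.4 -15.6 205.3]
top0 [324 137   3  10  16] [325.4 141.6] [696.6 -42.7 112.3]
top0 [351 167  12  13 114] [356.5 172.9] [ 619.4 -129.3  107.9]
top0 [246 174   2  21  23] [246.8 183.9] [589.8 161.    9.7]
top0 [247 199   2   7   9] [247.4 201.8] [530.5 151.3  49.2]
top0 [331 235  32   6  66] [345.6 238.1] [ 457.1 -122.1   28.3]
```

View pics/side0_z.png

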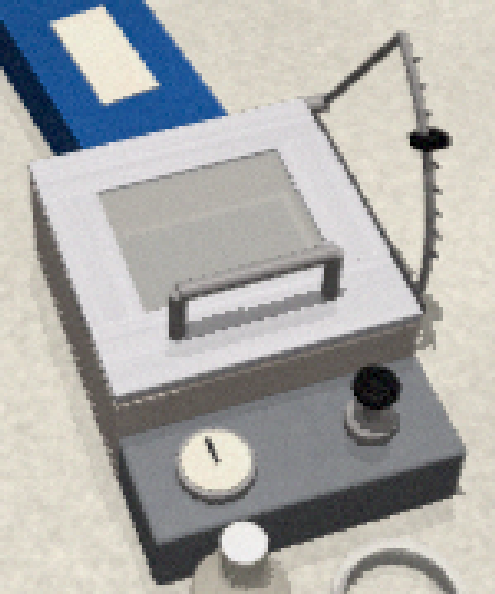

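View pics/top0_z.png

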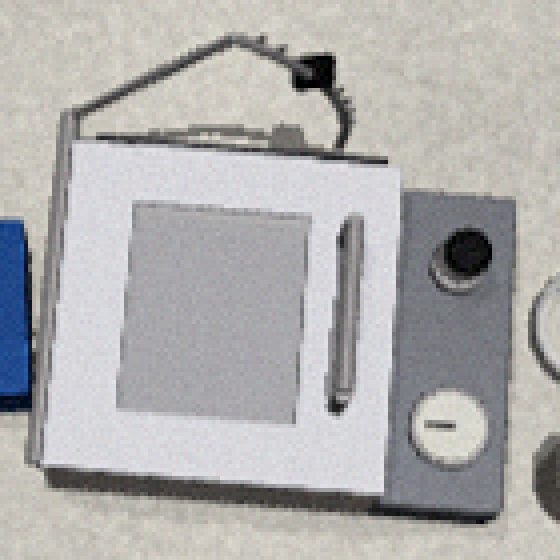

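The crops show the lid's white top (top view corners near (258,145), (340,152), (336,234) and (250,227)), the handle bar, and the black plunger head and clip. Next is the tester pose, fitted from the lid outline, plunger and handle.

```bash
python3 - <<'E'
from h import *
from scipy.optimize import least_squares
S,T=load("side0"),load("top0")
# lid white region, top
im=T["img"];m=((im.min(2)>150)).astype(np.uint8); 
N,l,st,ce=cv2.connectedComponentsWithStats(m);i=l[150,262] or l[160,262];print(st[i])
for n,d,pt in (("top",T,(270,158)),("side",S,(262,215))):
    z=d["range_z"];vv,uu=np.nonzero(z>0)
    K=np.stack([(uu-d["cx"])/d["fx"],(vv-d["cy"])/d["fy"],np.ones(len(uu))],1)*z[vv,uu][:,None]
    P=K@d["world_from_camera"][:3,:3].T+d["world_from_camera"][:3,3]
    H=np.zeros(z.shape);H[vv,uu]=P[:,2]
    m=((H>98)&(H<115)).astype(np.uint8);X=np.zeros(z.shape+(3,));X[vv,uu]=P
    N,l,st,ce=cv2.connectedComponentsWithStats(m)
    k=l[pt[1],pt[0]];print(n,st[k],"z",np.median(H[l==k]))
    pts=X[l==k][:,:2].astype(np.float32)
    print(cv2.minAreaRect(pts))
    h=(H>140)&(H<165)&(l!=k);h[:,:]&=True
    yy,xx=np.nonzero(h);sel=[(x,y) for x,y in zip(xx,yy) if 240<x<345 and 120<y<270]
    q=np.array([X[y,x] for x,y in sel]);
    q=q[(q[:,0]<640)]
    print("handle",len(q),np.median(q,0),cv2.minAreaRect(q[:,:2].astype(np.float32)))
    vx=cv2.fitLine(q[:,:2].astype(np.float32),cv2.DIST_HUBER,0,.01,.01).ravel();print(vx, "yaw",np.arctan2(vx[1],vx[0]))
print("plunger",tri(S,(348.2,277),T,(356.5,172.9)),"clip",tri(S,(364.4,202.2),T,(318.7,128.3)))
print("plunger plane",plane(S,348.2,277,110),plane(T,356.5,172.9,110))
E
```

```text
[     0      0    560    420 235184]
top [ 249  143   92   91 6833] z 105.09118200637658
((570.7185668945312, 29.162986755371094), (227.4507598876953, 227.73312377929688), 89.7071762084961)
handle 228 [564.75947597 -48.86963028 155.61621141] ((566.6700439453125, -49.434478759765625), (12.12845230102539, 120.55443572998047), 89.77293395996094)
[ 9.9999958e-01 -9.0264442e-04  5.6366888e+02 -4.8892345e+01] yaw -0.0009026445
side [ 244  189  120   93 6663] z 105.87274000389186
((568.7539672851562, 26.855873107910156), (223.4777374267578, 228.09664916992188), 89.9280014038086)
handle 323 [561.14863734 -51.5369448  155.304022  ] ((564.65478515625, -49.73488998413086), (13.48721981048584, 121.48284149169922), 89.86141204833984)
[ 9.9994707e-01 -1.0291266e-02  5.6302075e+02 -5.1474400e+01] yaw -0.010291448
plunger (array([ 618.91014729, -129.41859126,  106.46076857]), np.float64(1.518123571939362)) clip (array([696.77628339, -16.02420332, 200.41712997]), np.float64(0.7733333762730941))
plunger plane [ 616.76459727 -131.58805967  110.        ] [ 618.6602172  -128.93018894  110.        ]
```

Tester pose: yaw is about 0, hinge about (564,135,95), and plunger about (617.5,-130,110). Handle and plunger offsets match the given sizes within about 2 mm. The clip angle is around 0.62. Next is a helper that turns targets into rows.

```bash
cat > go.py <<'E'
import sys,numpy as np
from scipy.spatial.transform import Rotation as R
from station import ctrl
def st():
    s=ctrl.get_state(); return np.array(s["position"]),np.array(s["ee_rot"]),s
def row(target,tilt=0.0,p=None,Q=None):
    """target TCP; tilt th: tool leaned with lid angle th (about world -x)"""
    P,Q0,s=st()
    p=P if p is None else p; Q=Q0 if Q is None else Q
    base=np.array([[-1,0,0],[0,1,0],[0,0,-1]]).T
    W=R.from_rotvec([-tilt,0,0]).as_matrix()@base
    d=Q.T@(np.array(target)-p)/500; w=R.from_matrix(Q.T@W).as_rotvec()/2
    return d.round(4).tolist(),w.round(4).tolist()
if __name__=="__main__":
    a=list(map(float,sys.argv[1:])); P,Q,s=st()
    print(s["clock"],P.round(1),np.round(s["joints"],2),s["wrist_force"],s["grip_width"])
    print(row(a[:3],a[3] if len(a)>3 else 0))
E
python3 go.py 617.5 -130 250; python3 - <<'E'
from h import *
S,T=load("side0"),load("top0")
hx,hy,hz=564,135.5,95
for d,p in ((S,(364.4,202.2)),(T,(318.7,128.3))):
    for x in (690,695,700):
        o,r=ray(d,*p);q=o+r*(x-o[0])/r[0];print(x,q.round(1),np.hypot(hy-q[1],q[2]-hz).round(1),np.arctan2(q[2]-hz,hy-q[1]).round(3))
E
```

```text
0.15 [247.7 518.4 168. ] [ 1.    0.28  1.51  0.    1.36 -0.12] [-0.19880799  0.58562889  0.59350402] 93.67382017546103
([-1.2265, -0.8514, -0.163], [-0.0006, -0.0002, -0.2229])
690 [690.  -25.9 212.2] 199.5 0.628
695 [695.  -18.2 202.9] 187.8 0.612
700 [700.  -10.4 193.6] 176.1 0.594
690 [690.  -14.7 218.6] 194.5 0.689
695 [695.  -15.7 206. ] 187.5 0.633
700 [700.  -16.6 193.3] 181.1 0.574
```

Request:
{"name": "send_rows", "arguments": {"deltas": [{"angular": [0, 0, -0.22], "xyz": [-0.55, -0.38, -0.16], "hand": 1}, {"angular": [0, 0, -0.22], "xyz": [-0.55, -0.38, -0.16], "hand": 1}, {"angular": [0, 0, -0.22], "xyz": [-0.55, -0.38, -0.16], "hand": 1}, {"angular": [0, 0, -0.22], "xyz": [-0.55, -0.38, -0.16], "hand": 1}, {"angular": [0, 0, -0.22], "xyz": [-0.55, -0.38, -0.16], "hand": 1}, {"angular": [0, 0, -0.22], "xyz": [-0.55, -0.38, -0.16], "hand": 1}, {"angular": [0, 0, -0.22], "xyz": [-0.55, -0.38, -0.16], "hand": 1}, {"angular": [0, 0, -0.22], "xyz": [-0.55, -0.38, -0.16], "hand": 1}]}}

```text
clock: 0.82
position: [406.0, 241.7, 245.0]
ee_rot: [[-1.0, 0.005, 0.0], [0.005, 1.0, 0.0], [-0.0, 0.0, -1.0]]
wrist_force: [0.7, -0.1, -0.2]
grip_width: 43.8
```

```bash
python3 go.py 617.5 -130 250
```

```text
0.8167 [406.  241.7 245. ] [ 0.39  0.08  1.56  0.    1.49 -1.18] [ 0.68481452 -0.11119291 -0.18480016] 43.832730219618206
([-0.427, -0.7412, -0.0101], [0.0001, 0.0, -0.0027])
```

Request:
{"name": "send_rows", "arguments": {"deltas": [{"angular": [0, 0, -0.003], "xyz": [-0.427, -0.741, -0.01], "hand": 1}, {"angular": [0, 0, -0.003], "xyz": [-0.427, -0.741, -0.01], "hand": 1}, {"angular": [0, 0, -0.003], "xyz": [-0.427, -0.741, -0.01], "hand": 1}, {"angular": [0, 0, -0.003], "xyz": [-0.427, -0.741, -0.01], "hand": 1}, {"angular": [0, 0, -0.003], "xyz": [-0.427, -0.741, -0.01], "hand": 1}, {"angular": [0, 0, -0.003], "xyz": [-0.427, -0.741, -0.01], "hand": 1}, {"angular": [0, 0, -0.003], "xyz": [-0.427, -0.741, -0.01], "hand": 1}, {"angular": [0, 0, -0.003], "xyz": [-0.427, -0.741, -0.01], "hand": 1}]}}

```text
clock: 1.48
position: [570.9, -48.2, 248.3]
ee_rot: [[-1.0, 0.0, -0.0], [0.0, 1.0, 0.0], [0.0, 0.0, -1.0]]
wrist_force: [0.1, 0.3, 0.8]
grip_width: 0.3
```

```bash
python3 go.py 617.5 -130 180
```

```text
1.4833 [570.9 -48.2 248.3] [-0.21  0.24  1.36  0.    1.54 -1.78] [0.13330302 0.25855863 0.7671682 ] 0.2679897820531481
([-0.0933, -0.1636, 0.1365], [0.0002, -0.0002, -0.0001])
```

Request:
{"name": "send_rows", "arguments": {"deltas": [{"angular": [0, 0, 0], "xyz": [-0.093, -0.164, 0], "hand": 1}, {"angular": [0, 0, 0], "xyz": [-0.093, -0.164, 0], "hand": 1}, {"angular": [0, 0, 0], "xyz": [-0.093, -0.164, 0], "hand": 1}, {"angular": [0, 0, 0], "xyz": [-0.093, -0.164, 0.13], "hand": 1}, {"angular": [0, 0, 0], "xyz": [-0.093, -0.164, 0.16], "hand": 1}, {"angular": [0, 0, 0], "xyz": [-0.093, -0.164, 0.16], "hand": 1}, {"angular": [0, 0, 0], "xyz": [-0.093, -0.164, 0.16], "hand": 1}, {"angular": [0, 0, 0], "xyz": [-0.093, -0.164, 0.16], "hand": 1}]}}

```text
clock: 2.15
position: [618.2, -128.1, 170.5]
ee_rot: [[-1.0, -0.001, 0.003], [-0.001, 1.0, -0.001], [-0.003, -0.001, -1.0]]
wrist_force: [0.4, 0.1, 0.5]
grip_width: 0.2
```

```bash
python3 go.py 617.5 -130 120; python3 - <<'E'
from station import ctrl
import cv2,numpy as np
ims=[]
for n in ["side","top","wrist"]:
    d=ctrl.snapshot(n); np.savez(f"/tmp/{n}1.npz",**d)
    im=d["img"][:,:,::-1]
    c={"side":im[200:320,260:420],"top":im[120:240,280:440],"wrist":im}[n]
    ims.append(cv2.resize(c,(400,300),interpolation=cv2.INTER_NEAREST))
ims.append(ims[0]*0)
o=np.vstack([np.hstack(ims[:2]),np.hstack(ims[2:])]);cv2.imwrite("pics/p1.png",np.clip(o*1.4,0,255).astype(np.uint8))
E
```

```text
2.15 [ 618.2 -128.1  170.5] [-0.31  0.36  1.38  0.    1.4  -1.89] [0.39685742 0.13667193 0.51549166] 0.2235227071532826
([0.0016, -0.0037, 0.101], [-0.0003, 0.0013, 0.0004])
```

View pics/p1.png

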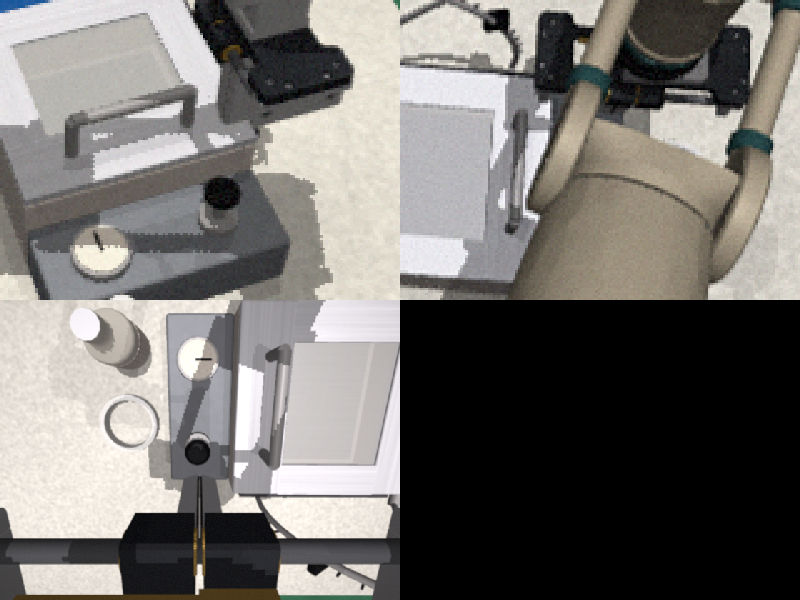

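The wrist view (bottom left) shows the plunger head at about (197,452) in the montage, in line with the shut fingers. The bottle and roll are well clear. I'll check its position from the wrist ray.

```bash
python3 - <<'E'
from h import *
for n,c in (("wrist1",(275,212)),("side1",(348,277))):
    d=load(n);g=d["img"].max(2)
    u,v=c;m=(g<45).astype(np.uint8);N,l,st,ce=cv2.connectedComponentsWithStats(m)
    k=l[v,u];print(n,st[k],ce[k],plane(d,*ce[k],110).round(1))
E
```

```text
wrist1 [258 195  36  36 989] [275.51061678 212.34681496] [ 619.5 -131.1  110. ]
side1 [341 271  16  13 163] [348.4601227  276.83435583] [ 617.5 -131.4  110. ]
```

Request:
{"name": "send_rows", "arguments": {"deltas": [{"angular": [0, 0, 0], "xyz": [0, -0.0055, 0.03], "hand": 1}, {"angular": [0, 0, 0], "xyz": [0, -0.0055, 0.06], "hand": 1}, {"angular": [0, 0, 0], "xyz": [0, -0.0055, 0.09], "hand": 1}, {"angular": [0, 0, 0], "xyz": [0, -0.0055, 0.11], "hand": 1}, {"angular": [0, 0, 0], "xyz": [0, -0.0055, 0.12], "hand": 1}, {"angular": [0, 0, 0], "xyz": [0, -0.0055, 0.126], "hand": 1}, {"angular": [0, 0, 0], "xyz": [0, -0.0055, 0.13], "hand": 1}, {"angular": [0, 0, 0], "xyz": [0, -0.0055, 0.13], "hand": 1}]}}

```text
clock: 2.97
position: [617.4, -131.0, 104.0]
ee_rot: [[-1.0, -0.0, 0.001], [-0.0, 1.0, -0.0], [-0.001, -0.0, -1.0]]
wrist_force: [0.0, 0.5, -0.6]
grip_width: 0.4
```

```bash
python3 go.py 618.5 -131 95
```

```text
2.9667 [ 617.4 -131.   104. ] [-0.32  0.4   1.48  0.    1.26 -1.89] [ 0.04918382  0.46080497 -0.57165957] 0.4380651280840824
([-0.0021, 0.0, 0.018], [-0.0001, 0.0005, 0.0002])
```

```bash
python3 - <<'E'
from station import ctrl
import cv2,numpy as np
ims=[]
for n in ["side","wrist"]:
    d=ctrl.snapshot(n); np.savez(f"/tmp/{n}2.npz",**d)
    im=d["img"][:,:,::-1]
    c={"side":im[225:315,290:410],"wrist":im[120:345,130:430]}[n]
    ims.append(cv2.resize(c,(400,300),interpolation=cv2.INTER_NEAREST))
o=np.hstack(ims);cv2.imwrite("pics/p2.png",np.clip(o*1.6,0,255).astype(np.uint8))
print(ctrl.get_state()["wrist_force"],ctrl.get_state()["position"])
E
```

```text
[ 0.32609021 -0.81381049  0.23463366] [ 617.56754845 -131.09285764  104.28821886]
```

View pics/p2.png

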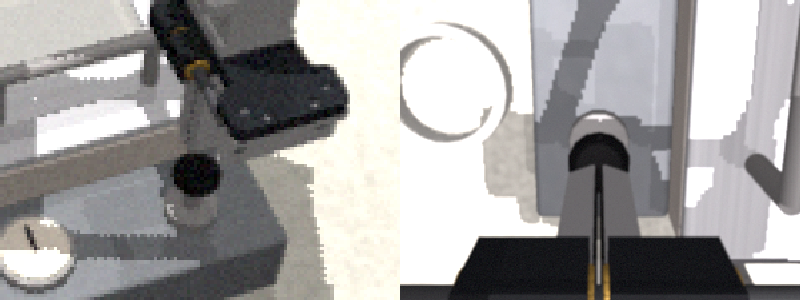

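```bash
python3 - <<'E'
from h import *
d=load("side2")
for p in [(617.5,-131,104),(618.5,-131,110),(618.5,-131,104),(617.5,-131,150)]:
    q=proj(d,p);print(p,q.round(1),"crop",((q-[290,225])*400/120).round(0))
im=d["img"][:,:,::-1][245:300,325:375]
im=cv2.resize(im,None,fx=10,fy=10,interpolation=cv2.INTER_NEAREST);cv2.imwrite("pics/p2b.png",np.clip(im*2.5,0,255).astype(np.uint8))
r=d["range_z"]
for v in range(258,290,2):
    print(v,[tuple(dep(d,u,v).round(0).astype(int).tolist()) for u in (345,348,351)])
E
```

```text
(617.5, -131, 104) [348.1 278.3] crop [194. 178.]
(618.5, -131, 110) [348.8 276.6] crop [196. 172.]
(618.5, -131, 104) [348.5 278.2] crop [195. 177.]
(617.5, -131, 150) [350.4 265.7] crop [201. 136.]
258 [(608, -121, 168), (609, -131, 180), (609, -142, 193)]
260 [(608, -122, 162), (607, -135, 179), (611, -140, 184)]
262 [(607, -126, 160), (607, -137, 174), (612, -140, 176)]
264 [(607, -126, 153), (607, -137, 169), (612, -141, 172)]
266 [(607, -127, 148), (608, -137, 161), (613, -140, 162)]
268 [(635, -83, 70), (607, -140, 159), (614, -140, 155)]
270 [(636, -82, 61), (609, -139, 149), (650, -85, 58)]
272 [(615, -119, 112), (620, -122, 114), (629, -120, 108)]
274 [(613, -123, 112), (619, -125, 111), (626, -126, 109)]
276 [(611, -128, 111), (616, -131, 113), (623, -131, 110)]
278 [(609, -132, 110), (615, -135, 112), (621, -136, 110)]
280 [(608, -134, 107), (613, -139, 111), (619, -140, 110)]
282 [(607, -138, 104), (612, -142, 108), (619, -142, 105)]
284 [(613, -129, 81), (618, -133, 85), (629, -129, 74)]
286 [(614, -130, 74), (617, -136, 82), (627, -133, 72)]
288 [(613, -133, 72), (619, -135, 72), (625, -138, 73)]
```

View pics/p2b.png

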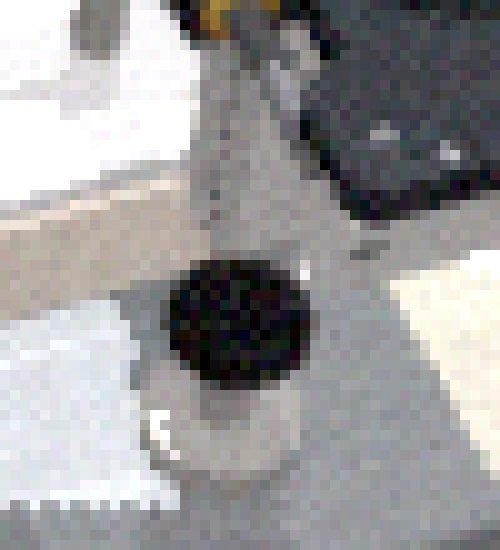

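```bash
python3 - <<'E'
from h import *
d=load("wrist2")
for p in [(617.5,-131,104),(617.5,-131,123),(617.5,-131,150),(618.5,-131,110)]:
    print(p,proj(d,p).round(1))
im=d["img"][:,:,::-1]
im=cv2.resize(im[160:340,190:370],None,fx=3.3,fy=3.3,interpolation=cv2.INTER_NEAREST);cv2.imwrite("pics/p2c.png",np.clip(im*1.8,0,255).astype(np.uint8))
for v in range(205,330,6):
    print(v,[tuple(dep(d,u,v).round(0).astype(int).tolist()) for u in (262,274,282,294)])
E
```

```text
(617.5, -131, 104) [278.8 236.1]
(617.5, -131, 123) [278.8 246.2]
(617.5, -131, 150) [278.9 264.1]
(618.5, -131, 110) [278.8 240.6]
205 [(607, -144, 59), (604, -135, 70), (604, -128, 70), (607, -119, 60)]
211 [(610, -144, 68), (609, -135, 72), (609, -128, 72), (609, -119, 71)]
217 [(613, -144, 72), (613, -135, 72), (614, -128, 70), (613, -119, 72)]
223 [(618, -144, 71), (607, -134, 107), (607, -129, 107), (618, -119, 71)]
229 [(612, -142, 106), (610, -134, 110), (611, -129, 109), (611, -121, 107)]
235 [(615, -142, 109), (614, -134, 110), (615, -129, 110), (615, -121, 110)]
241 [(619, -142, 109), (619, -134, 109), (619, -129, 110), (619, -121, 109)]
247 [(624, -142, 109), (609, -134, 147), (609, -129, 146), (609, -123, 147)]
253 [(609, -140, 155), (609, -134, 155), (609, -129, 155), (609, -123, 156)]
259 [(609, -140, 162), (609, -134, 163), (609, -129, 163), (609, -123, 162)]
265 [(609, -139, 170), (609, -133, 170), (611, -130, 166), (609, -124, 171)]
271 [(609, -139, 177), (609, -133, 177), (610, -130, 174), (609, -124, 177)]
277 [(609, -139, 182), (609, -133, 183), (610, -130, 180), (609, -124, 183)]
283 [(609, -138, 189), (610, -133, 187), (610, -130, 186), (609, -125, 189)]
289 [(609, -138, 194), (609, -133, 194), (610, -130, 191), (609, -125, 194)]
295 [(609, -138, 199), (608, -133, 200), (610, -130, 197), (609, -125, 198)]
301 [(585, -135, 245), (609, -133, 203), (610, -130, 201), (585, -127, 245)]
307 [(585, -135, 248), (610, -133, 207), (610, -130, 205), (585, -128, 247)]
313 [(585, -135, 250), (610, -133, 210), (611, -130, 209), (585, -128, 251)]
319 [(584, -135, 253), (587, -132, 249), (588, -130, 248), (585, -128, 252)]
325 [(585, -135, 255), (587, -132, 252), (589, -130, 249), (585, -128, 255)]
```

View pics/p2c.png

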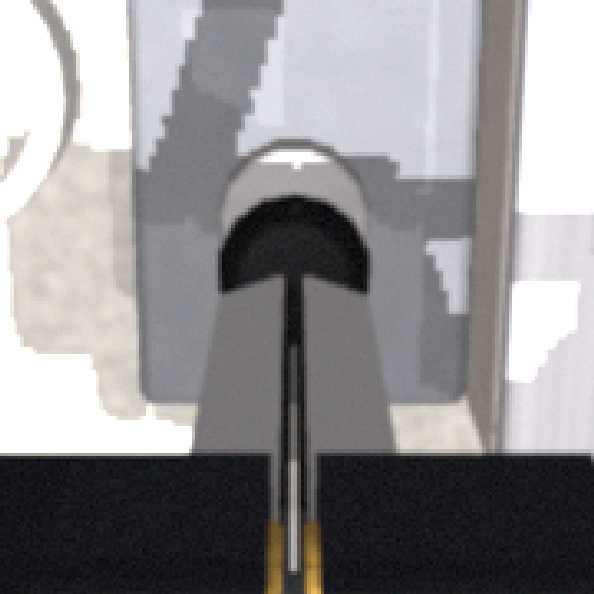

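The wrist and side depths agree that the fingertips are at z of about 145, while the state reports a TCP of 104. That is a discrepancy of roughly 40 mm along the tool axis, and it explains the lack of contact. I'll quantify it.

```bash
python3 - <<'E'
from h import *
d=load("wrist2")
print("cam",d["world_from_camera"][:3,3].round(1))
for v in range(240,252): print(v,[tuple(dep(d,u,v).round(0).astype(int).tolist()) for u in (268,274,282,288)])
for v in (296,298,300,310,330): print(v,[tuple(dep(d,u,v).round(0).astype(int).tolist()) for u in (200,220,340,360)])
d=load("wrist0")  # start, TCP z=168
print("start")
for v in range(236,262,3): print(v,[tuple(dep(d,u,v).round(0).astype(int).tolist()) for u in (180,188,195,363,370,380)])
d=load("side0")
for y in range(60,100,4): print(y,[tuple(dep(d,u,y).round(0).astype(int).tolist()) for u in (100,110,120,130,136)])
E
```

```text
cam [ 541.5 -131.4  319.7]
240 [(618, -138, 111), (618, -134, 110), (618, -129, 109), (619, -125, 109)]
241 [(619, -138, 110), (619, -134, 109), (619, -129, 110), (619, -125, 110)]
242 [(619, -138, 110), (620, -134, 109), (620, -129, 110), (620, -125, 109)]
243 [(620, -138, 111), (620, -134, 110), (620, -129, 110), (621, -125, 109)]
244 [(621, -138, 109), (609, -134, 142), (609, -129, 142), (621, -125, 109)]
245 [(622, -138, 109), (609, -134, 143), (608, -129, 144), (609, -126, 142)]
246 [(609, -137, 145), (609, -134, 144), (609, -129, 146), (608, -126, 146)]
247 [(609, -137, 146), (609, -134, 147), (609, -129, 146), (609, -126, 146)]
248 [(609, -137, 148), (609, -134, 148), (609, -129, 149), (609, -126, 148)]
249 [(609, -137, 150), (609, -134, 150), (609, -129, 149), (609, -126, 149)]
250 [(609, -137, 150), (609, -134, 150), (609, -129, 152), (609, -126, 150)]
251 [(609, -137, 152), (609, -134, 151), (609, -129, 152), (609, -126, 152)]
296 [(721, -214, 0), (722, -193, 0), (666, -86, 99), (662, -73, 106)]
298 [(585, -151, 244), (584, -146, 245), (585, -116, 243), (585, -111, 243)]
30
[... 1387 characters left out ...]
6), (251, 479, 336), (271, 565, 286), (270, 1340, -135)]
72 [(204, 459, 345), (228, 446, 348), (250, 446, 344), (268, 565, 274), (268, 1204, -79)]
76 [(203, 445, 342), (225, 437, 342), (246, 458, 327), (265, 564, 264), (280, 566, 259)]
80 [(200, 447, 331), (223, 437, 332), (245, 438, 328), (262, 564, 252), (278, 563, 249)]
84 [(196, 457, 315), (219, 447, 316), (242, 434, 319), (232, 1190, -120), (275, 561, 239)]
88 [(111, 1196, -118), (216, 447, 306), (240, 434, 309), (228, 1197, -142), (272, 562, 226)]
92 [(105, 1201, -139), (145, 1193, -143), (234, 476, 274), (223, 1200, -163), (269, 563, 213)]
96 [(101, 1197, -155), (139, 1201, -166), (232, 469, 267), (218, 1207, -186), (242, 1212, -194)]
```

The offset is the same at both poses: the real fingertips sit about 38 mm behind the reported TCP along the tool axis (207 vs 168 and 142 vs 104). I'll use the real tip from now on. Contact is due after about 32 mm more and the stop after about 46 mm.

Request:
{"name": "send_rows", "arguments": {"deltas": [{"angular": [0, 0, 0], "xyz": [-0.002, 0, 0.02], "hand": 1}, {"angular": [0, 0, 0], "xyz": [-0.002, 0, 0.04], "hand": 1}, {"angular": [0, 0, 0], "xyz": [-0.002, 0, 0.055], "hand": 1}, {"angular": [0, 0, 0], "xyz": [-0.002, 0, 0.062], "hand": 1}, {"angular": [0, 0, 0], "xyz": [-0.002, 0, 0.068], "hand": 1}, {"angular": [0, 0, 0], "xyz": [-0.002, 0, 0.074], "hand": 1}, {"angular": [0, 0, 0], "xyz": [-0.002, 0, 0.076], "hand": 1}, {"angular": [0, 0, 0], "xyz": [-0.002, 0, 0.076], "hand": 1}]}}

```text
clock: 3.73
position: [617.4, -130.7, 65.8]
ee_rot: [[-1.0, -0.0, -0.001], [-0.0, 1.0, 0.0], [0.001, 0.0, -1.0]]
wrist_force: [-2.9, 0.9, 5.5]
grip_width: 0.4
```

```bash
python3 go.py 618.5 -131 58
```

```text
3.7333 [ 617.4 -130.7   65.8] [-0.32  0.43  1.53  0.    1.18 -1.89] [-2.87070451  0.90608521  5.46913299] 0.41461585303125104
([-0.0021, -0.0006, 0.0156], [0.0002, -0.0004, 0.0001])
```

Contact: 5.5 N, about 6 mm in. Continuing slowly to the stop.

Request:
{"name": "send_rows", "arguments": {"deltas": [{"angular": [0, 0, 0], "xyz": [0, 0, 0.004], "hand": 1}, {"angular": [0, 0, 0], "xyz": [0, 0, 0.008], "hand": 1}, {"angular": [0, 0, 0], "xyz": [0, 0, 0.012], "hand": 1}, {"angular": [0, 0, 0], "xyz": [0, 0, 0.015], "hand": 1}, {"angular": [0, 0, 0], "xyz": [0, 0, 0.017], "hand": 1}, {"angular": [0, 0, 0], "xyz": [0, 0, 0.018], "hand": 1}, {"angular": [0, 0, 0], "xyz": [0, 0, 0.018], "hand": 1}, {"angular": [0, 0, 0], "xyz": [0, 0, 0.018], "hand": 1}]}}

```text
clock: 4.4
position: [617.6, -130.8, 59.4]
ee_rot: [[-1.0, -0.0, 0.001], [-0.0, 1.0, -0.0], [-0.001, -0.0, -1.0]]
wrist_force: [-5.0, 1.7, 14.6]
grip_width: 0.5
```

```bash
python3 go.py 618.5 -131 58
```

```text
4.4 [ 617.6 -130.8   59.4] [-0.32  0.43  1.54 -0.    1.16 -1.89] [-4.98182096  1.69114716 14.64449612] 0.5189974067456777
([-0.0017, -0.0004, 0.0027], [-0.0002, 0.0004, 0.0002])
```

Request:
{"name": "send_rows", "arguments": {"deltas": [{"angular": [0, 0, 0], "xyz": [0, 0, 0.002], "hand": 1}, {"angular": [0, 0, 0], "xyz": [0, 0, 0.004], "hand": 1}, {"angular": [0, 0, 0], "xyz": [0, 0, 0.005], "hand": 1}, {"angular": [0, 0, 0], "xyz": [0, 0, 0.005], "hand": 1}, {"angular": [0, 0, 0], "xyz": [0, 0, 0.005], "hand": 1}, {"angular": [0, 0, 0], "xyz": [0, 0, 0.005], "hand": 1}, {"angular": [0, 0, 0], "xyz": [0, 0, 0.005], "hand": 1}, {"angular": [0, 0, 0], "xyz": [0, 0, 0.005], "hand": 1}]}}

```text
clock: 5.07
position: [617.8, -130.9, 59.2]
ee_rot: [[-1.0, -0.0, 0.002], [-0.001, 1.0, -0.001], [-0.002, -0.001, -1.0]]
wrist_force: [-7.7, 2.2, 25.3]
grip_width: 0.2
```

```bash
python3 go.py 618.5 -131 58; python3 - <<'E'
from station import ctrl
import numpy as np
from h import *
d=ctrl.snapshot("side");np.savez("/tmp/side3.npz",**d)
g=d["img"].max(2);N,l,st,ce=cv2.connectedComponentsWithStats((g<45).astype(np.uint8))
for k in range(1,N):
    if 335<ce[k][0]<362 and 265<ce[k][1]<295 and st[k][4]>20: print(st[k],ce[k])
print("head up/down expected",proj(d,(618.5,-131,110)),proj(d,(618.5,-131,96)))
im=d["img"][:,:,::-1][235:305,315:385]
im=cv2.resize(im,None,fx=7,fy=7,interpolation=cv2.INTER_NEAREST);cv2.imwrite("pics/p3.png",np.clip(im*2.,0,255).astype(np.uint8))
E
```

```text
5.0667 [ 617.8 -130.9   59.2] [-0.32  0.43  1.55 -0.    1.16 -1.89] [-7.71058493  2.21735526 25.25110211] 0.2445876904719408
([-0.0013, -0.0003, 0.0024], [-0.0004, 0.0011, 0.0003])
[341 277  12  11  66] [346.06060606 283.07575758]
head up/down expected [348.83341925 276.56943352] [348.15177605 280.27420889]
```

View pics/p3.png

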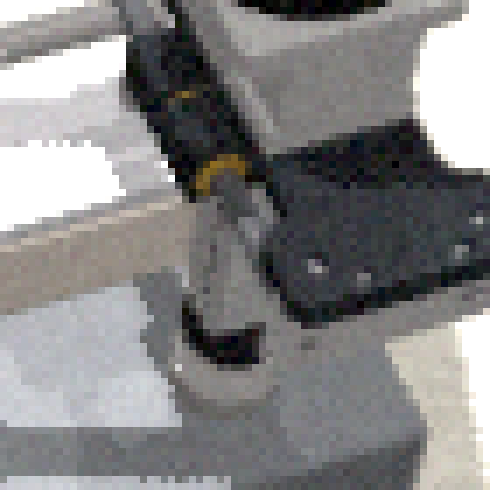

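The head is at the stop: force rose from 15 to 25 N with no further travel, and the picture shows it down on the collar. Now release straight up.

Request:
{"name": "send_rows", "arguments": {"deltas": [{"angular": [0, 0, 0], "xyz": [0, 0, -0.02], "hand": 1}, {"angular": [0, 0, 0], "xyz": [0, 0, -0.08], "hand": 1}, {"angular": [0, 0, 0], "xyz": [0, 0, -0.16], "hand": 1}, {"angular": [0, 0, 0], "xyz": [0, 0, -0.23], "hand": 1}, {"angular": [0, 0, 0], "xyz": [0, 0, -0.23], "hand": 1}, {"angular": [0, 0, 0], "xyz": [0.05, 0.08, -0.23], "hand": -0.2}, {"angular": [0, 0, 0], "xyz": [0.106, 0.16, -0.23], "hand": -0.2}, {"angular": [0, 0, 0], "xyz": [0.106, 0.16, -0.23], "hand": -0.2}]}}

```text
clock: 5.78
position: [561.1, -46.9, 168.5]
ee_rot: [[-1.0, -0.002, -0.003], [-0.002, 1.0, 0.003], [0.003, 0.003, -1.0]]
wrist_force: [-0.1, 0.4, 0.1]
grip_width: 17.0
```

Request:
{"name": "send_rows", "arguments": {"deltas": [{"angular": [0, 0, 0], "xyz": [0, 0, 0], "hand": -0.2}, {"angular": [0, 0, 0], "xyz": [0, 0, 0], "hand": -0.2}, {"angular": [0, 0, 0], "xyz": [0, 0, 0], "hand": -0.2}, {"angular": [0, 0, 0], "xyz": [0, 0, 0], "hand": -0.2}, {"angular": [0, 0, 0], "xyz": [0, 0, 0], "hand": -0.2}, {"angular": [0, 0, 0], "xyz": [0, 0, 0], "hand": -0.2}, {"angular": [0, 0, 0], "xyz": [0, 0, 0], "hand": -0.2}, {"angular": [0, 0, 0], "xyz": [0, 0, 0], "hand": -0.2}]}}

```text
clock: 6.45
position: [565.2, -51.3, 168.8]
ee_rot: [[-1.0, 0.0, -0.0], [0.0, 1.0, 0.0], [0.0, 0.0, -1.0]]
wrist_force: [-0.1, 0.1, -0.1]
grip_width: 56.2
```

```bash
python3 go.py 564.5 -50 94; python3 - <<'E'
from station import ctrl
import numpy as np
from h import *
ims=[]
for n in ["side","wrist"]:
    d=ctrl.snapshot(n); np.savez(f"/tmp/{n}4.npz",**d)
    im=d["img"][:,:,::-1]
    c={"side":im[180:330,230:430],"wrist":im}[n]
    ims.append(cv2.resize(c,(400,300),interpolation=cv2.INTER_NEAREST))
o=np.hstack(ims);cv2.imwrite("pics/p4.png",np.clip(o*1.4,0,255).astype(np.uint8))
d=load("side4");g=d["img"].max(2);N,l,st,ce=cv2.connectedComponentsWithStats((g<45).astype(np.uint8))
for k in range(1,N):
    if 335<ce[k][0]<362 and 265<ce[k][1]<295 and st[k][4]>20: print(st[k],ce[k])
d=load("wrist4")
z=d["range_z"];vv,uu=np.nonzero(z>0)
X=np.stack([(uu-d["cx"])/d["fx"],(vv-d["cy"])/d["fy"],np.ones(len(uu))],1)*z[vv,uu][:,None]@d["world_from_camera"][:3,:3].T+d["world_from_camera"][:3,3]
q=X[(X[:,2]>148)&(X[:,2]<162)&(abs(X[:,1]+50)<25)&(abs(X[:,0]-565)<80)]
print(len(q),np.median(q,0),cv2.minAreaRect(q[:,:2].astype(np.float32)))
E
```

```text
6.45 [565.2 -51.3 168.8] [-0.21  0.26  1.52  0.    1.36 -1.78] [-0.14346599  0.09306143 -0.08229332] 56.16611074740408
([0.0013, 0.0027, 0.1495], [0.0, -0.0001, -0.0002])
[341 270  16  14 165] [348.33939394 276.64848485]
2569 [559.0574944  -51.0059296  155.49321151] ((566.7621459960938, -50.90595626831055), (12.006091117858887, 122.18594360351562), 89.83744812011719)
```

View pics/p4.png

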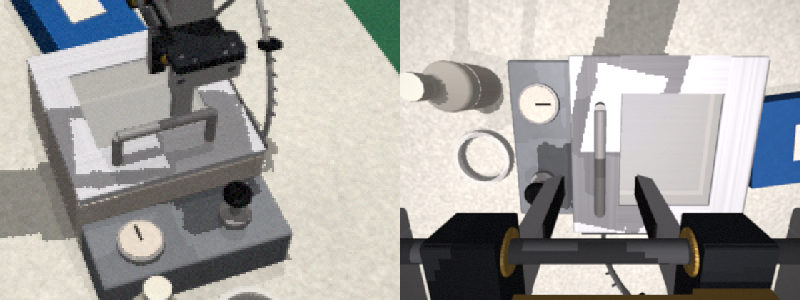

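The plunger sprang back up: its head is at row 276.6, the same as before. The wrist view shows the bar, at y about -50.7, between the open fingers. Descend about 74 mm and close.

Request:
{"name": "send_rows", "arguments": {"deltas": [{"angular": [0, 0, 0], "xyz": [0, 0.001, 0.05], "hand": -0.2}, {"angular": [0, 0, 0], "xyz": [0, 0.001, 0.1], "hand": -0.2}, {"angular": [0, 0, 0], "xyz": [0, 0.001, 0.14], "hand": -0.2}, {"angular": [0, 0, 0], "xyz": [0, 0.001, 0.148], "hand": -0.2}, {"angular": [0, 0, 0], "xyz": [0, 0.001, 0.148], "hand": -0.2}, {"angular": [0, 0, 0], "xyz": [0, 0.001, 0.148], "hand": 1}, {"angular": [0, 0, 0], "xyz": [0, 0.001, 0.148], "hand": 1}, {"angular": [0, 0, 0], "xyz": [0, 0.001, 0.148], "hand": 1}]}}

```text
clock: 7.22
position: [566.2, -50.7, 96.5]
ee_rot: [[-1.0, -0.0, 0.003], [-0.0, 1.0, -0.001], [-0.003, -0.001, -1.0]]
wrist_force: [-0.4, 0.0, 0.1]
grip_width: 39.7
```

Request:
{"name": "send_rows", "arguments": {"deltas": [{"angular": [0, 0, 0], "xyz": [0, 0, 0], "hand": 1}, {"angular": [0, 0, 0], "xyz": [0, 0, 0], "hand": 1}, {"angular": [0, 0, 0], "xyz": [0, 0, 0], "hand": 1}, {"angular": [0, 0, 0], "xyz": [0, 0, 0], "hand": 1}, {"angular": [0, 0, 0], "xyz": [0, 0, 0], "hand": 1}, {"angular": [0, 0, 0], "xyz": [0, 0, 0], "hand": 1}, {"angular": [0, 0, 0], "xyz": [0, 0, 0], "hand": 1}, {"angular": [0, 0, 0], "xyz": [0, 0, 0], "hand": 1}]}}

```text
clock: 7.88
position: [565.0, -50.8, 95.2]
ee_rot: [[-1.0, -0.0, 0.0], [-0.0, 1.0, -0.001], [-0.0, -0.001, -1.0]]
wrist_force: [-0.6, -0.9, 2.0]
grip_width: 11.3
```

```bash
python3 go.py 564.5 -50 94; python3 - <<'E'
from station import ctrl
import numpy as np
from h import *
ims=[]
for n in ["side","wrist"]:
    d=ctrl.snapshot(n); np.savez(f"/tmp/{n}5.npz",**d)
    im=d["img"][:,:,::-1]
    c={"side":im[180:330,230:430],"wrist":im}[n]
    ims.append(cv2.resize(c,(400,300),interpolation=cv2.INTER_NEAREST))
o=np.hstack(ims);cv2.imwrite("pics/p5.png",np.clip(o*1.4,0,255).astype(np.uint8))
E
```

```text
7.8833 [565.  -50.8  95.2] [-0.21  0.31  1.64 -0.    1.19 -1.78] [-0.64003154 -0.89497725  2.03658861] 11.275201656111326
([0.0011, 0.0016, 0.0024], [-0.0003, 0.0001, 0.0001])
```

View pics/p5.png

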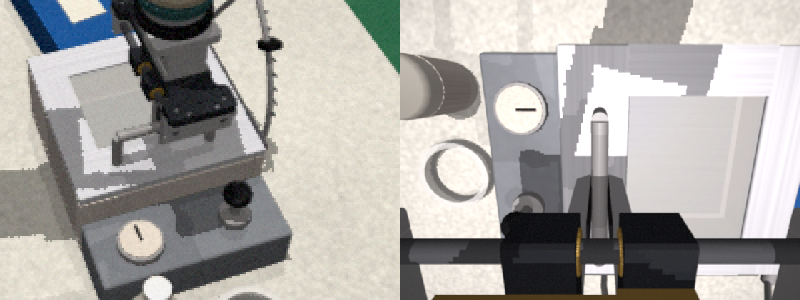

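The grip reads 11.3 mm on the 12 mm bar. Now lift along the arc about the hinge, turning the tool with the lid, first to 0.3 rad.

Request:
{"name": "send_rows", "arguments": {"deltas": [{"angular": [0.015, 0, 0], "xyz": [0, 0.0002, -0.0111], "hand": 1}, {"angular": [0.035, 0, 0], "xyz": [0, 0.0009, -0.0259], "hand": 1}, {"angular": [0.06, 0, 0], "xyz": [0, 0.0027, -0.0443], "hand": 1}, {"angular": [0.085, 0, 0], "xyz": [0, 0.0053, -0.0626], "hand": 1}, {"angular": [0.11, 0, 0], "xyz": [0, 0.0089, -0.0807], "hand": 1}, {"angular": [0.13, 0, 0], "xyz": [0, 0.0124, -0.0951], "hand": 1}, {"angular": [0.145, 0, 0], "xyz": [0, 0.0154, -0.1058], "hand": 1}, {"angular": [0.15, 0, 0], "xyz": [0, 0.0165, -0.1093], "hand": 1}]}}

```text
clock: 8.65
position: [565.1, -42.8, 149.7]
ee_rot: [[-1.0, -0.002, 0.0], [-0.002, 0.954, -0.299], [0.0, -0.299, -0.954]]
wrist_force: [1.4, -5.7, -3.5]
grip_width: 11.2
```

```bash
cat > look.py <<'E'
import sys
from station import ctrl
import numpy as np
from h import *
k=sys.argv[1]
s=ctrl.get_state();print(s["clock"],np.round(s["position"],1),np.round(s["joints"],2),np.round(s["wrist_force"],1),np.round(s["ft_torque"],2),s["grip_width"])
p=np.array(s["position"]);z=np.array(s["ee_rot"])[:,2];b=p-57*z
print("tool tilt",np.arctan2(-z[1]*-1 if 0 else -z[1],-z[2]),"bar",b.round(1),"lid th",np.arctan2(b[2]-95,134.2-b[1])-np.arctan2(56,185),"rad",np.hypot(b[2]-95,134.2-b[1]),np.hypot(56,185))
ims=[]
for n in ["side","top"]:
    d=ctrl.snapshot(n); np.savez(f"/tmp/{n}{k}.npz",**d)
    im=d["img"][:,:,::-1]
    c={"side":im[150:300,230:430],"top":im[95:245,230:430]}[n]
    ims.append(cv2.resize(c,(400,300),interpolation=cv2.INTER_NEAREST))
o=np.hstack(ims);cv2.imwrite(f"pics/p{k}.png",np.clip(o*1.4,0,255).astype(np.uint8))
E
python3 look.py 6
```

```text
8.65 [565.1 -42.8 149.7] [ 0.03  0.29  1.58 -0.32  1.29 -1.45] [ 1.4 -5.7 -3.5] [-0.59 -0.25 -0.01] 11.179655949411496
tool tilt 0.3041672479634021 bar [565.1 -25.8 204.1] lid th 0.30450173768400607 rad 193.60481594719 193.28993765843063
```

View pics/p6.png

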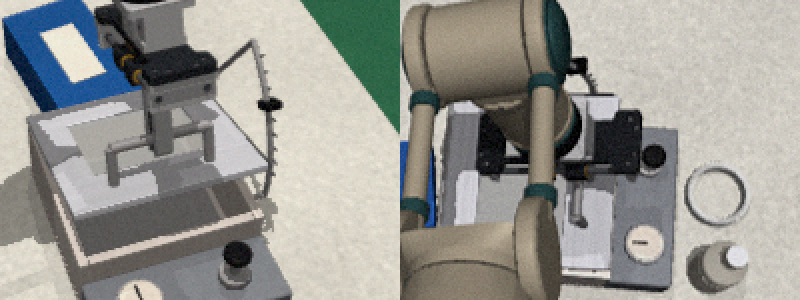

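The lid follows cleanly: lid angle 0.304 and bar radius 193.6 (expected 193.3). Now I'll measure the clip angle precisely from point clouds in the hinge frame, checking the method on the lid plane and pointer.

```bash
cat >> h.py <<'E'
def cloud(d,box=None):
    z=d["range_z"];vv,uu=np.nonzero(z>0)
    X=np.stack([(uu-d["cx"])/d["fx"],(vv-d["cy"])/d["fy"],np.ones(len(uu))],1)*z[vv,uu][:,None]@d["world_from_camera"][:3,:3].T+d["world_from_camera"][:3,3]
    C=d["img"][vv,uu].astype(int)
    return X,C,uu,vv
def hinge(X,H=(564.5,134.5,95)):
    return X[:,0]-H[0],np.hypot(X[:,2]-H[2],H[1]-X[:,1]),np.arctan2(X[:,2]-H[2],H[1]-X[:,1])
E
python3 - <<'E'
from h import *
np.set_printoptions(suppress=True,linewidth=150)
for n in ("side0","top0","side6"):
    d=load(n);X,C,uu,vv=cloud(d);x,r,t=hinge(X)
    m=(C.max(1)<60)&(abs(X[:,0]-695)<25)&(r>155)&(r<205)&(t>.45)&(t<.8)
    tan=(t[m]-0.6)*r[m]
    print(n,m.sum(),"x",np.percentile(x[m],[2,50,98]).round(1),"r",np.percentile(r[m],[2,50,98]).round(1),"t",np.percentile(t[m],[2,15,50,85,98]).round(3), "px",uu[m].mean().round(1),vv[m].mean().round(1))
    # rail points
    k=(x>115)&(x<150)&(r>165)&(r<195)&(t>.2)&(t<1.0)&~m
    print("  rail x,r",np.median(x[k]).round(1),np.median(r[k]).round(1),k.sum())
# lid plane at side6
d=load("side6");X,C,uu,vv=cloud(d);x,r,t=hinge(X)
l=0.304;out=r*np.cos(t-l);h=r*np.sin(t-l)
m=(C.min(1)>120)&(abs(x)<108)&(out>20)&(out<215)&(abs(h-11)<6)
p=np.polyfit(out[m],h[m],1);print("lid plane",m.sum(),p,"-> angle",l+p[0])
m=(x>108)&(x<125)&(out>40)&(out<225)&(abs(h)<14)&(C.max(1)<110)
print("pointer",m.sum(),np.percentile(x[m],[5,50,95]),np.percentile(out[m],[2,50,98]),np.percentile(h[m],[5,50,95]))
d=load("side0");X,C,uu,vv=cloud(d);x,r,t=hinge(X)
m=(C.min(1)>120)&(abs(x)<105)&(r>20)&(r<215)&(abs(X[:,2]-106)<5)
p=np.polyfit(134.5-X[m,1],X[m,2]-95,1);print("shut lid side",p)
E
```

```text
side0 76 x [124.4 130.1 142. ] r [168.3 186.4 194.5] t [0.51  0.56  0.614 0.633 0.639] px 364.4 202.9
  rail x,r 131.0 181.0 193
top0 84 x [126.2 131.7 143. ] r [169.3 182.7 193.1] t [0.494 0.592 0.623 0.653 0.759] px 317.9 127.9
  rail x,r 132.7 181.9 94
side6 74 x [124.1 129.4 140.9] r [170.5 186.4 193.4] t [0.511 0.583 0.612 0.634 0.64 ] px 364.3 202.9
  rail x,r 130.9 181.0 202
lid plane 1623 [-0.00724791 12.54177519] -> angle 0.29675208824065225
pointer 51 [109.46751505 115.72816629 117.33174601] [ 59.39677522 161.12334537 218.37176335] [ 2.6187724   4.42374762 11.28567576]
shut lid side [-0.00233889 12.00423577]
```

Request:
{"name": "send_rows", "arguments": {"deltas": [{"angular": [0.015, 0, 0], "xyz": [0, 0.0002, -0.0111], "hand": 1}, {"angular": [0.035, 0, 0], "xyz": [0, 0.0009, -0.0259], "hand": 1}, {"angular": [0.06, 0, 0], "xyz": [0, 0.0027, -0.0443], "hand": 1}, {"angular": [0.085, 0, 0], "xyz": [0, 0.0053, -0.0626], "hand": 1}, {"angular": [0.11, 0, 0], "xyz": [0, 0.0089, -0.0807], "hand": 1}, {"angular": [0.13, 0, 0], "xyz": [0, 0.0124, -0.0951], "hand": 1}, {"angular": [0.145, 0, 0], "xyz": [0, 0.0154, -0.1058], "hand": 1}, {"angular": [0.15, 0, 0], "xyz": [0, 0.0165, -0.1093], "hand": 1}]}}

```text
clock: 9.42
position: [565.2, -19.0, 199.5]
ee_rot: [[-1.0, -0.002, 0.0], [-0.002, 0.822, -0.569], [0.001, -0.569, -0.822]]
wrist_force: [1.4, -6.6, -1.8]
grip_width: 10.9
```

Request:
{"name": "send_rows", "arguments": {"deltas": [{"angular": [0, 0, 0], "xyz": [0, 0, 0], "hand": 1}, {"angular": [0, 0, 0], "xyz": [0, 0, 0], "hand": 1}, {"angular": [0, 0, 0], "xyz": [0, 0, 0], "hand": 1}, {"angular": [0, 0, 0], "xyz": [0, 0, 0], "hand": 1}, {"angular": [0, 0, 0], "xyz": [0, 0, 0], "hand": 1}, {"angular": [0, 0, 0], "xyz": [0, 0, 0], "hand": 1}, {"angular": [0, 0, 0], "xyz": [0, 0, 0], "hand": 1}, {"angular": [0, 0, 0], "xyz": [0, 0, 0], "hand": 1}]}}

```text
clock: 10.08
position: [565.2, -19.5, 198.9]
ee_rot: [[-1.0, -0.001, -0.0], [-0.0, 0.824, -0.566], [0.001, -0.566, -0.824]]
wrist_force: [2.0, -5.4, -3.3]
grip_width: 11.1
```

```bash
python3 look.py 7; python3 - <<'E'
from station import ctrl
from h import *
d=ctrl.snapshot("wrist");np.savez("/tmp/wrist7.npz",**d);cv2.imwrite("pics/w7.png",d["img"][:,:,::-1])
d=load("side7");im=d["img"][:,:,::-1][175:255,310:390]
cv2.imwrite("pics/s7.png",np.clip(cv2.resize(im,None,fx=7,fy=7,interpolation=cv2.INTER_NEAREST)*1.6,0,255).astype(np.uint8))
E
```

```text
10.0833 [565.2 -19.5 198.9] [ 0.26  0.35  1.51 -0.58  1.48 -1.2 ] [ 2.  -5.4 -3.3] [-0.3  -0.35  0.29] 11.14258068338148
tool tilt 0.6021381336944134 bar [565.2  12.7 245.8] lid th 0.5989857323241856 rad 193.65789680593036 193.28993765843063
```

View pics/p7.png

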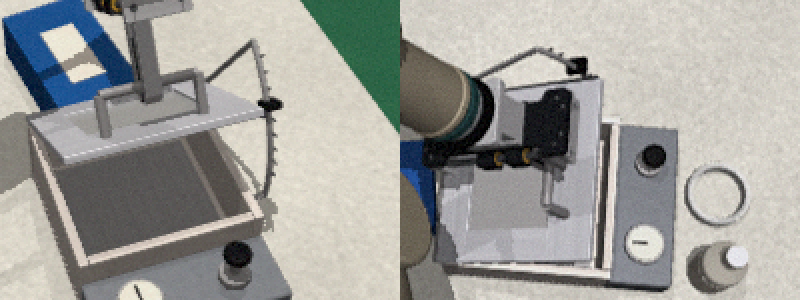

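View pics/s7.png

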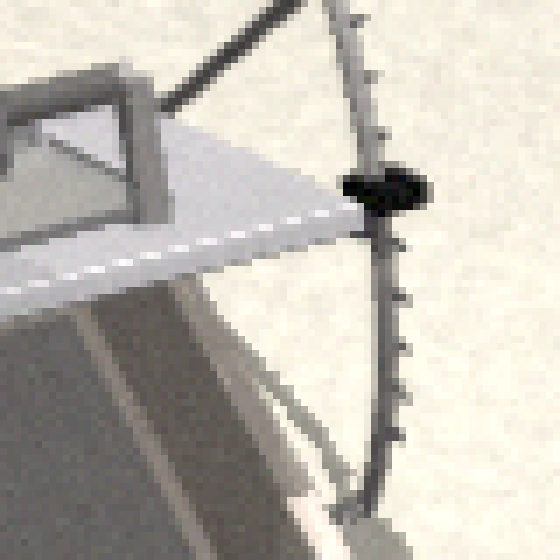

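View pics/w7.png

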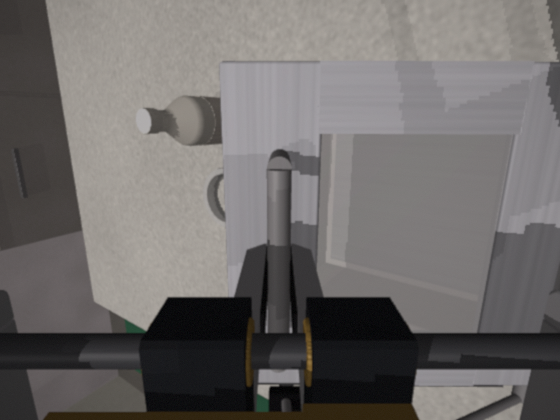

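The side view shows the clip (crop (385,190)) just above the lid's near corner. The wrist view shows the clip at about (285,395). I'll compare clip height against the lid plane within each single view, so that calibration bias cancels.

```bash
cat > cmp.py <<'E'
import sys
from h import *
np.set_printoptions(suppress=True,linewidth=150,precision=2)
k=sys.argv[1];l=float(sys.argv[2])
for n in ("side","top","wrist"):
    d=load(n+k);X,C,uu,vv=cloud(d);x,r,t=hinge(X)
    out=r*np.cos(t-l);h=r*np.sin(t-l)
    m=(C.min(1)>90)&(abs(x)<106)&(out>20)&(out<212)&(abs(h-11)<5)
    A=np.stack([out[m],x[m],np.ones(m.sum())],1);c=np.linalg.lstsq(A,h[m],rcond=None)[0]
    for _ in range(3):
        res=h[m]-A@c;w=abs(res)<2.5;c=np.linalg.lstsq(A[w],h[m][w],rcond=None)[0]
    print(n,"lid",m.sum(),"slope out,x",c[:2].round(4),"h at 100:",c@[100,0,1],"h at(180,130)",c@[180,130,1])
    g=h-(c[0]*out+c[1]*x+c[2])+11   # height rel. hinge plane through lid
    q=(C.max(1)<75)&(x>117)&(x<150)&(out>160)&(out<200)&(abs(g)<20)
    print("  clip",q.sum(),"x",np.percentile(x[q],[3,50,97]),"out",np.percentile(out[q],[3,50,97]),"g",np.percentile(g[q],[3,25,50,75,97]),"px",uu[q].mean(),vv[q].mean())
    q=(C.max(1)<110)&(x>109.5)&(x<121)&(out>30)&(out<215)&(abs(g)<9)
    if q.sum(): print("  pointer",q.sum(),"x",np.percentile(x[q],[3,50,97]),"out",np.percentile(out[q],[3,50,97]),"g",np.percentile(g[q],[3,25,50,75,97]))
E
python3 cmp.py 7 0.6
python3 - <<'E'
from h import *
d=load("wrist7");im=d["img"][:,:,::-1][360:420,230:350]
cv2.imwrite("pics/w7z.png",np.clip(cv2.resize(im,None,fx=6,fy=6,interpolation=cv2.INTER_NEAREST)*2.,0,255).astype(np.uint8))
E
```

```text
side lid 1550 slope out,x [ 0.   -0.01] h at 100: 10.939635909161865 h at(180,130) 10.314935618941515
  clip 76 x [124.43 130.55 140.96] out [172.87 186.08 192.99] g [-17.65  -0.75   3.1    6.63   9.94] px 364.64473684210526 203.02631578947367
  pointer 9 x [111.41 114.22 116.87] out [207.3  209.48 211.65] g [-2.44 -0.46  0.58  2.9   5.45]
top lid 2914 slope out,x [ 0.   -0.01] h at 100: 9.316774309351537 h at(180,130) 8.359434331990498
  clip 88 x [117.28 131.19 142.88] out [168.65 182.85 194.24] g [-15.34   3.88   6.72   8.21  18.25] px 318.3068181818182 128.61363636363637
  pointer 62 x [113.68 117.29 119.63] out [ 87.86 162.16 207.39] g [2.32 4.42 5.79 6.68 8.73]
wrist lid 63330 slope out,x [-0.01 -0.02] h at 100: 7.448801109896791 h at(180,130) 4.185847782135145
  clip 824 x [125.15 129.56 141.42] out [169.55 181.17 192.69] g [ 1.86  7.89 10.33 11.07 17.78] px 284.34466019417476 397.8252427184466
  pointer 89 x [117.31 118.47 119.67] out [ 31.15 183.51 200.3 ] g [7.23 7.91 8.24 8.57 8.93]
```

View pics/w7z.png

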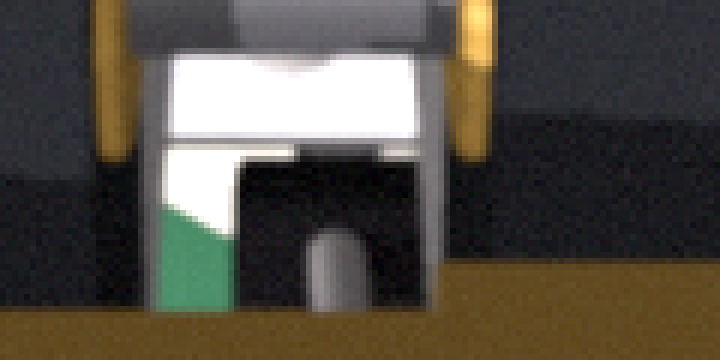

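```bash
python3 - <<'E'
from h import *
np.set_printoptions(suppress=True,linewidth=170,precision=1)
l=.6
d=load("wrist7");X,C,uu,vv=cloud(d);x,r,t=hinge(X)
out=r*np.cos(t-l);h=r*np.sin(t-l)
H=np.full(d["range_z"].shape,np.nan);XX=H.copy();OO=H.copy();H[vv,uu]=h;XX[vv,uu]=x;OO[vv,uu]=out
for v in range(372,412,2):
    cols=[260,266,272,276,280,284,288,292,296,299]
    print(v,"h",H[v,cols],"x",XX[v,[280,296]],"out",OO[v,[280,296]],"lum",d["img"][v,cols].max(1))
E
```

```text
372 h [  9.4   7.9   9.7  54.   53.6   8.6   8.6   8.7   8.6 116.9] x [ 63.2 101.9] out [184.6 172.7] lum [144 145 146 129 129 144 146 146 150  78]
374 h [  8.1   8.6   8.    8.7   8.6   8.6   9.    9.    8.4 117.7] x [103.6 103.8] out [184.3 172.6] lum [147 146 148 145 147 146 144 144 151  84]
376 h [  8.3   9.    8.4   9.2   9.5   8.7   7.5   9.3   8.7 119.1] x [104.7 105.3] out [184.3 172.6] lum [146 146 148 144 145 145 145 144 150  88]
378 h [  7.5   8.8   8.3   9.5   8.5   9.4   7.7   9.2   9.4 117.7] x [107.3 106.5] out [184.3 172.7] lum [147 145 147 144 145 145 143 145 151  96]
380 h [  8.2   8.    7.6   8.4   8.5   9.    8.7   8.4   9.2 118.6] x [109.  108.4] out [184.3 172.6] lum [147 146 147 144 147 145 144 144 151 104]
382 h [8.2 8.2 6.7 8.2 8.6 8.  8.8 8.7 8.8 9.1] x [110.7 110.5] out [184.3 172.6] lum [115 114 118 118 123 122 122 121 126  93]
384 h [1.5 1.1 2.  2.8 1.6 1.2 1.4 0.9 2.  2.1] x [118.8 118.4] out [184.3 172.1] lum [107 105 100 102  44  48  48  49  88  73]
386 h [-264.6 -256.7   -4.5   -4.4   -3.8   -4.6   -5.6   -5.6   -5.1   -5. ] x [125.7 126.8] out [184.3
[... 1269 characters left out ...]
 [132.9 134.1] out [184.3 171.9] lum [73 73 14 15 23 62 43  6  8 10]
404 h [-1219.  -1199.2     4.2     3.2     2.5     8.7     9.6     3.4     3.3     3.1] x [136.7 135.9] out [184.2 171.9] lum [73 72 12 15 23 63 42  5  5  8]
406 h [-1219.9 -1196.5     3.7     4.4     4.1    10.4    10.5     3.3     4.6     4.2] x [137.  136.5] out [184.3 172. ] lum [72 72 14 11 20 64 41 11  8 10]
408 h [-1221.7 -1192.5     2.8     4.5     3.6    12.     12.7     4.2     4.1     4.8] x [139.4 138.8] out [184.2 171.9] lum [73 72 12 14 18 66 43 14  3  9]
410 h [-1213.7 -1196.2     3.8     3.4     4.1    13.5    14.3     4.      4.3     3.2] x [140.8 140.6] out [184.2 171.9] lum [73 72 18 14 16 65 42 15 17 13]
```

The wrist depth gives a clean comparison. The clip's top face is at h = 4.0 (side face -5 to +4, so centre about -1). The pointer top, which should be +4, reads 1.5, and the lid top, which should be 11, reads 8.6. Common bias is about -2.45, so the clip centre is about 1.5–1.8 mm above the pointer line: the lid needs about +0.009 rad more.

Request:
{"name": "send_rows", "arguments": {"deltas": [{"angular": [0.002, 0, 0], "xyz": [0, 0, -0.0015], "hand": 1}, {"angular": [0.0045, 0, 0], "xyz": [0, 0, -0.0033], "hand": 1}, {"angular": [0.0045, 0, 0], "xyz": [0, 0, -0.0033], "hand": 1}, {"angular": [0.0045, 0, 0], "xyz": [0, 0, -0.0033], "hand": 1}, {"angular": [0.0045, 0, 0], "xyz": [0, 0, -0.0033], "hand": 1}, {"angular": [0.0045, 0, 0], "xyz": [0, 0, -0.0033], "hand": 1}, {"angular": [0.0045, 0, 0], "xyz": [0, 0, -0.0033], "hand": 1}, {"angular": [0.0045, 0, 0], "xyz": [0, 0, -0.0033], "hand": 1}]}}

```text
clock: 10.9
position: [565.2, -18.6, 200.2]
ee_rot: [[-1.0, -0.001, -0.0], [-0.0, 0.819, -0.574], [0.001, -0.574, -0.819]]
wrist_force: [2.4, -5.9, -3.2]
grip_width: 11.2
```

```bash
cat > wchk.py <<'E'
import sys
from h import *
l=.6;k=sys.argv[1]
d=load("wrist"+k);X,C,uu,vv=cloud(d);x,r,t=hinge(X)
out=r*np.cos(t-l);h=r*np.sin(t-l)
lum=C.max(1);o=(out>168)&(out<192)
lid=o&(lum>120)&(x>95)&(x<109)&(h>0)&(h<20)
top=o&(lum<30)&(x>130)&(x<142)&(abs(h)<12)
ptr=o&(x>116.5)&(x<120.5)&(abs(h)<8)
bot=o&(lum<90)&(x>123)&(x<130)&(h<0)&(h>-12)
for n,m in (("lid",lid),("pointer",ptr),("cliptop",top),("clipside",bot)): print(n,m.sum(),np.percentile(h[m],[3,25,50,75,97]).round(2))
L,P,T=[np.median(h[m]) for m in (lid,ptr,top)]
print("err (clip-pointer) mm via lid",(T-5)-(L-11),"via pointer",(T-5)-(P-4),"rad",((T-5)-(L-11))/180)
E
python3 wchk.py 7
python3 look.py 8; python3 - <<'E'
from station import ctrl
from h import *
d=ctrl.snapshot("wrist");np.savez("/tmp/wrist8.npz",**d)
d=load("side8");im=d["img"][:,:,::-1][175:255,310:390]
cv2.imwrite("pics/s8.png",np.clip(cv2.resize(im,None,fx=7,fy=7,interpolation=cv2.INTER_NEAREST)*1.6,0,255).astype(np.uint8))
E
python3 wchk.py 8; python3 cmp.py 8 .609
```

```text
lid 275 [7.53 8.48 8.82 9.2  9.87]
pointer 59 [0.58 1.34 1.71 2.11 2.88]
cliptop 249 [2.8  3.5  3.83 4.21 4.87]
clipside 152 [-7.11 -3.92 -2.57 -1.21 -0.08]
err (clip-pointer) mm via lid 1.011733859137136 via pointer 1.1178646653816013 rad 0.005620743661872978
10.9 [565.2 -18.6 200.2] [ 0.27  0.35  1.5  -0.59  1.48 -1.19] [ 2.4 -5.9 -3.2] [-0.27 -0.3   0.28] 11.192779103562327
tool tilt 0.6112274580537627 bar [565.2  14.1 246.9] lid th 0.6076023900720455 rad 193.627041757317 193.28993765843063
lid 266 [ 9.39 10.01 10.36 10.77 11.4 ]
pointer 60 [2.31 2.91 3.26 3.55 4.31]
cliptop 263 [2.78 3.45 3.81 4.17 4.91]
clipside 127 [-4.9  -3.38 -2.3  -1.12 -0.17]
err (clip-pointer) mm via lid -0.5508684309387575 via pointer -0.44548563681498443 rad -0.003060380171881986
side lid 1506 slope out,x [ 0.   -0.01] h at 100: 10.836958052222252 h at(180,130) 10.221533444071838
  clip 70 x [124.56 130.84 141.33] out [172.57 187.11 193.87] g [-17.61  -2.55   2.23   5.06   6.42] px 364.8142857142857 202.97142857142856
  pointer 10 x [110.98 115.33 117.62] out [206.14 208.69 210.96] g [-2.6  -1.02  0.6   3.09  4.54]
top lid 2939 slope out,x [ 0.   -0.01] h at 100: 9.216277125108574 h at(180,130) 8.102531215847097
  clip 86 x [117.48 131.4  142.74] out [168.43 183.34 194.73] g [-16.02   2.98   5.25   7.4   14.85] px 318.2906976744186 128.56976744186048
  pointer 60 x [115.32 117.57 119.08] out [ 80.43 160.87 209.14] g [2.1  4.96 6.28 7.08 8.49]
wrist lid 63305 slope out,x [-0.01 -0.02] h at 100: 7.44337323392647 h at(180,130) 4.1521160559419386
  clip 867 x [118.76 129.87 142.96] out [169.48 181.21 192.75] g [ 1.46  7.39  8.79  9.51 17.48] px 284.0715109573241 397.0553633217993
  pointer 88 x [117.34 118.58 119.74] out [ 32.99 182.38 200.27] g [7.18 7.89 8.21 8.52 8.9 ]
```

View pics/s8.png

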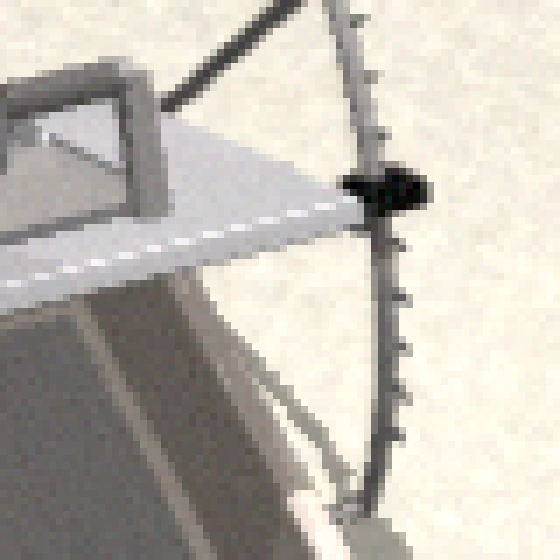

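Correcting for the wrist view's apparent sideways tilt, the residual clip-pointer error is about 0 ± 0.3 mm (0.002 rad or less). The side view's clip face (75th percentile 5.06, expected 5) agrees. I'll hold for one call, then check stillness and the bystanders before handing in.

Request:
{"name": "send_rows", "arguments": {"deltas": [{"angular": [0, 0, 0], "xyz": [0, 0, 0], "hand": 1}, {"angular": [0, 0, 0], "xyz": [0, 0, 0], "hand": 1}, {"angular": [0, 0, 0], "xyz": [0, 0, 0], "hand": 1}, {"angular": [0, 0, 0], "xyz": [0, 0, 0], "hand": 1}, {"angular": [0, 0, 0], "xyz": [0, 0, 0], "hand": 1}, {"angular": [0, 0, 0], "xyz": [0, 0, 0], "hand": 1}, {"angular": [0, 0, 0], "xyz": [0, 0, 0], "hand": 1}, {"angular": [0, 0, 0], "xyz": [0, 0, 0], "hand": 1}]}}

```text
clock: 11.72
position: [565.2, -18.6, 200.2]
ee_rot: [[-1.0, -0.001, -0.0], [-0.0, 0.819, -0.574], [0.001, -0.574, -0.819]]
wrist_force: [2.5, -5.7, -3.2]
grip_width: 10.9
```

```bash
python3 look.py 9; python3 - <<'E'
from station import ctrl
from h import *
d=ctrl.snapshot("wrist");np.savez("/tmp/wrist9.npz",**d)
def blobs(k):
    o={}
    i=load("side"+k)["img"].astype(int)
    blue=((i[:,:,2]>i[:,:,0]+40)&(i[:,:,2]>60)).astype(np.uint8); ys,xs=np.nonzero(blue); o["carton leftmost/bottom"]=(xs.min(),ys[xs.argmin()],ys.min())
    cap=(i[318:332,300:318].min(2)>190);y,x=np.nonzero(cap);o["cap"]=((x.mean()+300).round(2),(y.mean()+318).round(2))
    return o
print(blobs("0"),blobs("9"))
a,b=load("side0")["img"][315:375,285:385].astype(int),load("side9")["img"][315:375,285:385].astype(int)
print("bottle/roll region mean|diff|",abs(a-b).mean())
E
python3 wchk.py 9
```

```text
11.7167 [565.2 -18.6 200.2] [ 0.27  0.35  1.5  -0.59  1.48 -1.19] [ 2.5 -5.7 -3.2] [-0.22 -0.3   0.26] 10.884386099517513
tool tilt 0.6111649459092713 bar [565.2  14.1 246.9] lid th 0.6076706544540431 rad 193.6260484988837 193.28993765843063
{'carton leftmost/bottom': (np.int64(232), np.int64(159), np.int64(148)), 'cap': (np.float64(nan), np.float64(nan))} {'carton leftmost/bottom': (np.int64(232), np.int64(159), np.int64(148)), 'cap': (np.float64(nan), np.float64(nan))}
bottle/roll region mean|diff| 7.098888888888889
lid 272 [ 9.38  9.97 10.33 10.69 11.37]
pointer 60 [2.58 2.99 3.35 3.8  4.33]
cliptop 258 [2.73 3.46 3.82 4.16 4.84]
clipside 125 [-4.65 -3.51 -2.42 -1.08 -0.2 ]
err (clip-pointer) mm via lid -0.5090384756716064 via pointer -0.5341328305851176 rad -0.0028279915315089247<stdin>:8: RuntimeWarning: Mean of empty slice.
  ret = ret.dtype.type(ret / rcount)
```

View pics/p9.png

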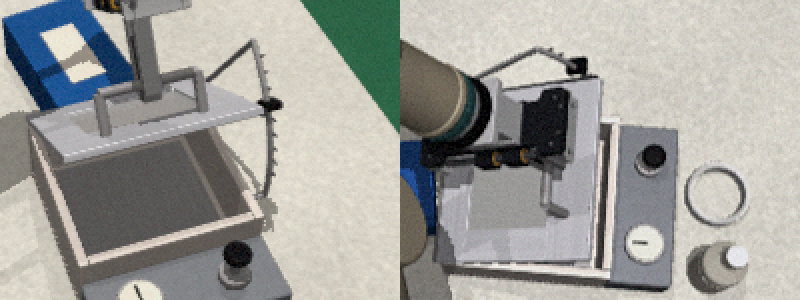

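The view shows the lid held open, with the pointer side at the clip (side crop (268,104)). The plunger is up, and the bottle, roll and carton are where they were. The pose is steady, so I'm handing in.

```bash
python3 -c "
from station import ctrl
print(ctrl.finish_job())"
```

```text
the job is handed in; nothing more can be done
None
```

The job is handed in at about 12 s. The vent plunger was pressed to its stop and came back up. The lid is now held open at the clip in the closed gripper.

- **Plunger:** I pressed it with the lid shut. At the stop the force rose from 15 to 25 N with no further travel, and the picture afterwards showed the head back at its original height.
- **Lid:** I gripped the bar (11 mm reading on a 12 mm bar) and lifted along the hinge arc to about 0.608 rad. The pose did not move between the last two checks, with a wrist force of about 7 N.
- **Alignment:** the wrist camera's depth put the pointer within about 0.5 mm (0.003 rad) of the clip. That drops to about 0.3 mm after correcting for that view's apparent tilt. The side view agreed, while the top view was noisier and suggested up to about 0.7 mm.
- **Clip, carton, bottle and roll:** the clip and carton are at unchanged pixel positions. The bottle and roll look unmoved in the last view. My numeric check on the bottle cap found no pixels, and the change in brightness over the bottle and roll area could not settle it, so that part rests on the picture.
- **Disagreement found:** the reported tool position lies about 38 mm beyond the real fingertips. My first descent to the plunger therefore stopped short in free air. I measured the offset with two cameras and allowed for it from then on.

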